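# Fish a brass ring out from between two bench blocks

### The job

A brass ring has dropped into the narrow gap between the steel block and the wooden block, under the bridge at the back. Take the bent hook from its rack, use it to draw the ring along the gap, over the hump in its floor, and right out of the mouth until the ring lies flat on the green apron, clear of the blocks, then hang the hook back in its rack. Keep the hook's touch light on the blocks, the floor and the ring, do not touch the ring with the gripper and leave the jar, mandrel and punch where they are.

Things in the scene. Friction and masses are not known exactly. Their poses are not given: they have to be found in the camera images.
- gap: Fixed block fixture. Origin at bench level under the gap's middle; x along the gap from its closed back to its open mouth (+x), z up. On a board 8 mm thick (x -85..170, y -84..84 mm), a dark steel block (y 16..76) and a dark wooden block (y -76..-16), both x -75..75, tops at z 70 mm, leave a gap 32 mm wide, open above and at the mouth; a wooden wall shuts it at x -75. All rigid.
- gap_floor (a point): Point on the flat gap floor, at x -50, y 0, z 8 mm in gap (same axes). The floor is flat from x -75 to about -28 mm. Above it a wooden bridge crosses the gap from x -88 to -48 mm, underside at z 70, top at z 84 mm.
- gap_mouth (a point): Point on the floor in the middle of the mouth, x 75, y 0, z 8 mm in gap (same axes). Beyond it the green apron, level with the board's top (z 8 mm), covers x 77..167, y -75..75 mm.
- ring: Dropped brass ring, lying flat: outer diameter 28, hole diameter 16, height 6 mm, about 22 g. Origin: centre of its underside; z is its axis. It starts on the flat floor of the gap, its centre at x -56..-46 mm in gap, partly under the bridge.
- hook: Bent hook, 140 g: rigid 6 mm round steel rod, red handle. Origin on the shank's axis at the tip's height, z up. From the tip (x -36, z 0 mm) the rod rises 27 mm, bends and runs level (axis z 27) to x 0, bends up as the shank to z 98. There a brass collar 34 x 34, z 98..104; above it a square handle 20 x 20 mm, z 104..160, faces along x and y. The rod lies in its xz plane.
- hook_tip (a point): The lower end of the hook's rod (radius 3 mm, rounded), the lowest point of the hook; same axes as hook.
- hook_grip (a point): Middle of the red handle, 132 mm above the tip; same axes as hook.
- hook_collar (a point): Middle of the underside of the hook's collar, on the shank's axis, 98 mm above the tip; same axes as hook.
- rack: Fixed wooden rack, origin at bench level under its middle, base 100 x 75 x 10 mm. Two boards along x (x -47..37, each 12 mm thick), tops at z 110 mm, leave a slot y -8..8 mm, open above and at both ends. The hook hangs with its rod in the slot, collar resting on the boards, tip to the rack's -x; it lifts straight up and out, and goes straight back down.
- rack_seat (a point): Middle of the slot at the height of the board tops (z = 110 mm over the bench): where the middle of the collar's underside rests; same axes as rack.
- jar: Small amber jar, 34 mm diameter, 50 mm tall, standing on the bench beside the apron. Origin: centre of its underside. Leave alone.
- mandrel: Steel ring mandrel 140 mm long, about 23 mm high, lying on black rests on the bench beyond the rack. Origin: underside of its middle. Leave alone.
- punch: Small steel doming punch, 22 mm diameter, 28 mm tall, standing on top of the wooden block. Origin: centre of its underside. Leave alone.
- gap_hump (a point): Point at x 23, y 0 and the flat floor's height (z 8 mm) in gap (same axes). About here a rigid pale wooden hump, 30 mm wide, crosses the floor: up at 24 deg to a ridge, then down at 24 deg. The ridge lies within 11 mm of this point along x and stands 6 to 18 mm above the flat floor; both differ each time and are not measured: feel for the slopes with the hook. Each slope is 13 to 40 mm long.
Things that resemble listed ones, but are neither listed nor needed, are in the scene too. Of the things that look like the hook, the largest one is meant.

How it is judged:
On the way, in this order (a step that is already met when the one before it is completed fails the run):
1. the hook is lifted out of its rack (distance between hook_collar and rack_seat above 0.1 m), for 0.1 s.
2. the hook's tip is at the ring in the gap: below the ring's top, in its hole or close behind it (x of hook_tip in the frame of gap below 0 m and z of hook_tip in the frame of gap below 0.014 m and horizontal distance between hook_tip and ring below 0.022 m and x of ring in the frame of gap below -0.03 m), for 0.1 s.
3. the ring is drawn out of the mouth with the hook and lies on the apron (x of ring in the frame of gap above 0.09 m and z of ring in the frame of gap below 0.012 m and horizontal distance between hook_tip and ring below 0.025 m), for 0.1 s.
At the end, for the whole second after the job is handed in: The ring lies flat and still on the green apron, wholly outside the mouth (its centre 90 to 167 mm along the gap's x, within 75 mm of its middle line), and the hook hangs still and upright in its rack, collar within 20 mm of the seat (x of ring in the frame of gap between 0.09 and 0.167 m and y of ring in the frame of gap between -0.075 and 0.075 m and z of ring in the frame of gap between 0.005 and 0.011 m and angle between ring's own z axis and vertical below 0.15 rad and linear speed of each of ring, hook below 0.02 m/s and distance between hook_collar and rack_seat below 0.02 m and angle between hook's own z axis and vertical below 0.12 rad); the robot touches nothing.
It fails at once if the hook is pressed against the blocks, bridge, hump or floor with more than 20 N (contact force between hook and gap above 20 N).
It fails at once if the hook presses on the ring with more than 15 N (contact force between hook and ring above 15 N).
It fails at once if the gripper or arm touches the ring (contact force between any of the arm, the fingers and ring above 0.5 N).
It fails at once if the robot itself pushes on the blocks (contact force between any of the arm, the fingers and gap above 15 N).
It fails at once if the jar, mandrel or punch is disturbed by more than 15 mm (distance of any of jar, mandrel, punch from where it was at the start of the episode above 0.015 m).
It also fails if it takes over 72 s, if anything falls off the work surface, if the arm or the gripper's body presses on something with over 40 N, if the wrist force passes 120 N, or if a joint passes its speed limit or range.

### The arm

A 6-joint arm with a two-finger parallel gripper is mounted at the origin on the work surface. World frame = base frame: x ahead of the robot, y to its left, z up, the work surface at z = 0. Lengths are in m, angles in rad, forces in N, time in s.
With the tool pointing down it reaches from about 0.35 to 0.775 m from the base axis. Payload 5.5 kg.
Tool frame: the origin (TCP) lies at the very end of the fingers, on their centre line; the grasp point (between the pads) lies 19 mm behind it (ctrl.pinch_z is the distance from the TCP to the grasp point, in m); z points along the fingers, y is the line along which they close (so a half turn about z gives the same grasp; the last joint's range is limited). The gripper opens to 85 mm and grips with 20 to 120 N. Pads are 22 mm wide; open, the fingers measure 114 mm over their backs; the gripper's body (76 mm by 85 mm) begins 54 mm behind the grasp point. The pads swing forward as they close: fully open they stand 13 mm farther back than shut.
Start: joints at [1.095, 0.313, 0.046, 1.304, 0, 1.431], TCP at [0.19, 0.543, 0.21] pointing down, gripper open.
Joint ranges: [-2.76, 2.76], [-0.86, 1.69], [-1.03, 1.26], [-2.2, 2.34], [-1.47, 1.5], [-3.14, 3.14]. Speed limits (rad/s): [2.57, 2.57, 3.14, 3.14, 3.14, 3.14].

### API

Orientations are given as a unit quaternion [x, y, z, w].
In Python, from plant import sensors, cams, hand_in, spot_in, masks_of, place_of, ctrl gives the robot as it stands.
- The arm moves only by the tool step_arm, never from a script. Its argument "commands" is one flat list of numbers, 7 for each row, row after row: the shift along the tool's x, y, z in units of 30 mm (1.0 is 30 mm), then the turn, a rotation vector about the tool's x, y, z in units of 6 degrees (1.0 is 6 degrees), then the opening, from 0 (shut) to 1 (fully open). A call has 1 to 12 rows; each row shifts and turns the commanded pose from where the row before left it, along the tool's axes as they then stand; what a row does not reach is not made up. A row lasts 1/8 s, in which the tool goes at most 62.5 mm and 10.7 degrees, less where a joint would pass 70% of its speed; a pose out of reach is approached as far as the arm can. A call is refused whole if a number of a shift passes 1 or a number of a turn 1, either way. A call with a gripper value outside its range is refused whole. The fingers move at their own pace and stop on an object; "grip_force" is the grip in N (left out, the last holds). Time passes only in rows, so rows that do not move let the fingers close. It gives the time, the measured TCP pose, the force, the opening and the grip force at its end, in the units of the state.
- sensors.observe(): the state, without advancing time (a new reading comes with each control period).
- cams.camera(name): name is "scene" or "side" or "wrist"; returns a dict with "color" (384x512x3 uint8, red, green, blue), "z_map" (384x512 float32, m along the optical axis (not along the pixel's ray), 0 where there is no reading), "vfov" (degrees; the focal length in pixels is half the picture's height over the tangent of half this angle, whatever the lens; pixels are square), "cx", "cy" (the principal point, pixels), "dist_coeffs" ([k1, k2, p1, p2, k3] as OpenCV has them; the pictures are not rectified), "view" (4x4, takes a point from world to camera coordinates). Camera axes: x right, y down, z forward; pixel columns grow to the right and rows downward; lengths in m; the calibration is good to about 2 mm. A picture is of the moment at which its call begins.
- hand_in(): hands the job in; it is judged then, once.
Trained networks look in a picture, given as the dict that the camera call returned (one of the last four; its "shot" number tells which), for a name from the list of things; names that differ only in an ending like _2 or _b are one class to them, and where a whole thing is asked for, a point or a joint stands for the part that bears it (a point fixed in the world has none). Each returns a list of dicts, best first, with "conf" (0 to 1); they miss things now and then, are a little off and sometimes report something else, mostly with a low value. They report only what shows in the picture. A call takes as long as a camera call. They do not tell look-alikes from the thing itself.
- spot_in(picture, label): "extent" ([left, top, right, bottom] as shares, 0 to 1, of the picture: columns of its width, rows of its height, round what is visible of it).
- masks_of(picture, label): "mask" (384x512 bool, what is visible of it) and "extent" ([left, top, right, bottom] as shares, 0 to 1, of the picture: columns of its width, rows of its height, round what is visible of it).
- place_of(picture, label): "centre" ([column, row] as shares, 0 to 1, of the picture: columns of its width, rows of its height: a listed point, or the origin of a listed thing).
The state is a dict: "time": time; "joints": joint angles; "qd": joint speeds; "effort": joint torques, N m; "eef_pos": TCP position; "ee_rot": TCP orientation; "wrist_force": force on the tool from outside, world axes, zero at the start; "torque": the same for the moment, N m; "width": finger opening in m; "grip_force": force on a finger pad.
Only numpy, scipy, OpenCV 4.12 (cv2) and the standard library are available. Lean on these libraries where they do the work, as an engineer would, in place of code of your own. Each camera call takes 0.05 s, during which the arm holds its last target. There are 200 camera calls.

## Working session

There is one attempt and no reset: what is moved stays moved. The work goes in short steps, Python scripts to look and compute and a tool call to move; the robot and the scene stay as the last step left them, time stands still between calls to the robot, and variables do not carry over. Pictures are saved under pics/ and viewed, at most 10 in all, crops included, and the job is handed in when it is done.

Besides the shell and the picture viewer there is one more tool, called after ">>>" as name(argument=value, ...) on one line, values as JSON. step_arm: Moves the arm, as the interface text tells. Its arguments: {"type":"object","properties":{"commands":{"type":"array"},"grip_force":{"type":"number"}},"required":["commands"]}

```bash
ls; mkdir -p pics
cat > h.py <<'E'
import numpy as np, cv2
from plant import sensors,cams,hand_in,spot_in,masks_of,place_of,ctrl
from scipy.spatial.transform import Rotation as R
def K(p):
    f=192/np.tan(np.radians(p['vfov'])/2); return np.array([[f,0,p['cx']],[0,f,p['cy']],[0,0,1.]])
def ray(p,uv):
    u=cv2.undistortPoints(np.array(uv,float).reshape(-1,1,2),K(p),np.array(p['dist_coeffs'],float)).reshape(-1,2)
    d=np.c_[u,np.ones(len(u))]; V=np.array(p['view']); 
    return -V[:3,:3].T@V[:3,3], d@V[:3,:3]
def onz(p,uv,z):
    o,d=ray(p,uv); return o+d*((z-o[2])/d[:,2])[:,None]
def deep(p,uv):
    o,d=ray(p,uv); uv=np.round(np.array(uv)).astype(int).reshape(-1,2)
    return o+d*p['z_map'][uv[:,1],uv[:,0]][:,None]
def proj(p,X):
    V=np.array(p['view']); return cv2.projectPoints(np.array(X,float).reshape(-1,1,3),cv2.Rodrigues(V[:3,:3])[0],V[:3,3],K(p),np.array(p['dist_coeffs'],float))[0].reshape(-1,2)
def save(p,n): cv2.imwrite('pics/'+n,p['color'][:,:,::-1])
E
python3 - <<'E'
from h import *
ims=[]
for n in ['scene','side']:
    p=cams.camera(n); ims.append(p['color'])
    for l in ['hook','hook_collar','hook_grip','rack','rack_seat','ring','gap','gap_floor','gap_mouth','gap_hump','jar','punch','mandrel']:
        r=place_of(p,l)
        print(n,l,[(np.round(np.array(q['centre'])*[512,384]).tolist(),round(q['conf'],2)) for q in r[:3]])
    save(p,n+'.png')
print(sensors.observe())
E
```

```text
pics
scene hook [([321.0, 225.0], 0.75), ([389.0, 244.0], 0.67), ([346.0, 200.0], 0.45)]
scene hook_collar [([325.0, 194.0], 0.92), ([378.0, 217.0], 0.6), ([329.0, 180.0], 0.4)]
scene hook_grip [([324.0, 186.0], 0.96), ([371.0, 215.0], 0.6), ([323.0, 171.0], 0.46)]
scene rack [([320.0, 228.0], 0.66)]
scene rack_seat [([325.0, 193.0], 0.96), ([210.0, 186.0], 0.45)]
scene ring [([325.0, 214.0], 0.54)]
scene gap [([144.0, 221.0], 0.71), ([202.0, 202.0], 0.62), ([319.0, 225.0], 0.17)]
scene gap_floor [([208.0, 186.0], 0.64)]
scene gap_mouth [([192.0, 215.0], 0.88)]
scene gap_hump [([194.0, 201.0], 0.64)]
scene jar [([144.0, 219.0], 0.83)]
scene punch [([172.0, 184.0], 0.53)]
scene mandrel [([308.0, 278.0], 0.93)]
side hook [([188.0, 195.0], 0.61)]
side hook_collar [([169.0, 201.0], 0.65), ([228.0, 160.0], 0.63), ([210.0, 177.0], 0.61)]
side hook_grip [([230.0, 149.0], 0.81), ([205.0, 180.0], 0.68), ([161.0, 208.0], 0.61)]
side rack [([230.0, 200.0], 0.91)]
side rack_seat [([233.0, 162.0], 0.63)]
side ring [([301.0, 278.0], 0.63), ([339.0, 324.0], 0.58)]
side gap [([261.0, 287.0], 0.96)]

[... 181 characters left out ...]
9)]
{'time': 1.4, 'joints': array([1.09538130e+00, 3.13222415e-01, 4.61081677e-02, 1.30356340e+00,
       1.70693457e-05, 1.43121324e+00]), 'qd': array([-9.34808007e-04,  1.06954568e-04,  3.45995310e-04, -8.13055002e-05,
       -1.44636113e-03, -1.01146069e-03]), 'effort': array([-6.43018684e-04, -4.80459666e+01,  2.98804575e+01,  4.41946650e-04,
       -4.12674381e-04,  1.08686444e-05]), 'eef_pos': array([0.1895182 , 0.54293769, 0.21041377]), 'ee_rot': array([1.67127998e-01, 9.85935205e-01, 5.91398774e-05, 9.82647103e-06]), 'wrist_force': array([ 0.08616304, -0.57737889, -0.42347247]), 'torque': array([ 0.03094686, -0.01237575, -0.03167461]), 'grip_force': 0.0, 'width': 0.08548837863685783}
```

View pics/scene.png

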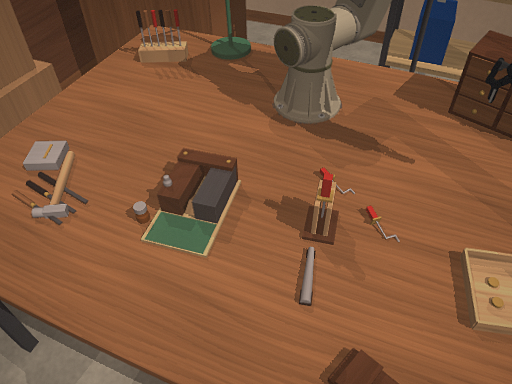

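View pics/side.png

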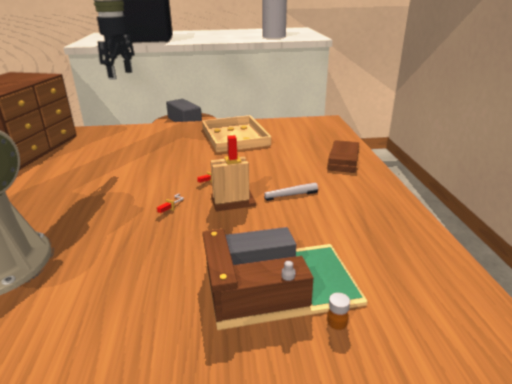

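Run:
```python
from h import *
vv,uu=np.mgrid[0:384,0:512]; uv=np.c_[uu.ravel(),vv.ravel()].astype(float)
P={}
for n in ['scene','side']:
    p=cams.camera(n); X=deep(p,uv); X[p['z_map'].ravel()==0]=9; P[n]=(p,X.reshape(384,512,3))
    print(n,'cam',ray(p,[[256,192]])[0])
def cl(n,box,z0,z1):
    X=P[n][1]; c0,r0,c1,r1=box; Y=X[r0:r1,c0:c1].reshape(-1,3); Y=Y[(Y[:,2]>z0)&(Y[:,2]<z1)]; return Y
for n,b in [('scene',(140,145,250,260)),('side',(195,220,370,330))]:
    for z0,z1 in [(.003,.013),(.064,.075),(.079,.09)]:
        Y=cl(n,b,z0,z1); 
        r=cv2.minAreaRect((Y[:,:2]*1000).astype(np.float32)); print('gap',n,z0,len(Y),Y.mean(0).round(4),np.round(r[0],1),np.round(r[1],1),round(r[2],1))
for n,b in [('scene',(300,165,345,245)),('side',(205,130,260,215))]:
    for z0,z1 in [(.006,.014),(.105,.113),(.118,.19)]:
        Y=cl(n,b,z0,z1); 
        if len(Y)<4: print(n,z0,len(Y)); continue
        r=cv2.minAreaRect((Y[:,:2]*1000).astype(np.float32)); print('rack',n,z0,len(Y),Y.mean(0).round(4),Y.max(0).round(3),np.round(r[0],1),np.round(r[1],1),round(r[2],1))
p=P['scene'][0]
print('collar',onz(p,[[325,194]],.11),'grip',onz(p,[[324,186]],.144),'seat',onz(p,[[325,193]],.11),'mouth',onz(p,[[192,215]],.008),'floor',onz(p,[[208,186]],.008),'apron cor',onz(p,[[143,240],[208,253],[241,181]],.008))
p=P['side'][0]
print('side collar',onz(p,[[228,160]],.11),'grip',onz(p,[[230,149]],.144),'seat',onz(p,[[233,162]],.11))
big=[]
for n,(c0,r0,c1,r1) in [('scene',(290,160,410,250)),('scene',(135,145,250,260)),('side',(190,120,370,340))]:
    im=P[n][0]['color'][r0:r1,c0:c1,::-1]; big.append(cv2.resize(im,(400,300),interpolation=cv2.INTER_CUBIC))
cv2.imwrite('pics/crop.png',np.vstack([np.hstack(big[:2]),np.hstack([big[2],big[2]*0])]))
```

```text
scene cam [1.1287062  0.30743399 0.7833897 ]
side cam [ 0.46360437 -0.67687018  0.49271799]
gap scene 0.003 3579 [ 0.5925 -0.1177  0.0081] [ 521.7 -157.2] [411.7 320.2] 23.7
gap scene 0.064 1883 [ 0.5345 -0.1157  0.0712] [ 517.2 -123.1] [159.1 153.9] 6.6
gap scene 0.079 734 [ 0.4601 -0.1296  0.0852] [ 497.1 -123.6] [133.8 153.1] 8.5
gap side 0.003 3305 [ 0.6147 -0.1411  0.0086] [569.7 -71.6] [316.8 336.7] 82.8
gap side 0.064 3328 [ 0.5276 -0.1349  0.0698] [ 511.3 -123.9] [162.4 155. ] 6.4
gap side 0.079 1478 [ 0.4576 -0.1438  0.0841] [ 497.  -125.7] [133.4 153.6] 6.3
rack scene 0.006 723 [0.4943 0.1961 0.0111] [0.545 0.237 0.014] [430.9 184.2] [231.5 112.2] 19.2
rack scene 0.105 178 [0.4933 0.1943 0.111 ] [0.53  0.218 0.113] [484.8 192.6] [89.2 40.3] 8.5
rack scene 0.118 259 [0.5004 0.1954 0.1488] [0.514 0.212 0.176] [495.4 194.3] [33.  33.6] 8.4
rack side 0.006 563 [0.5001 0.3683 0.0095] [0.606 0.718 0.014] [513.5 434.2] [191.1 568.4] 0.6
rack side 0.105 226 [0.4807 0.1851 0.1089] [0.528 0.214 0.113] [484.  190.7] [86.3 40.8] 6.8
rack side 0.118 234 [0.4918 0.1866 0.1488] [0.503 0.202 0.174] [490.1 192.1] [24.8 23.2] 13.6
collar [[0.48706803 0.19289769 0.11      ]] grip [[0.49707515 0.18988128 0.144     ]] seat [[0.48406262 0.19202024 0.11      ]] mouth [[ 0.58370007 -0.110217    0.008     ]] floor [[ 0.47841872 -0.12033622  0.008     ]] apron cor [[ 0.69698346 -0.18051001  0.008     ]
 [ 0.67053204 -0.01990121  0.008     ]
 [ 0.42822451 -0.04669776  0.008     ]]
side collar [[0.48204847 0.20017854 0.11      ]] grip [[0.48755503 0.18496387 0.144     ]] seat [[0.49329807 0.18692059 0.11      ]]
```

View pics/crop.png

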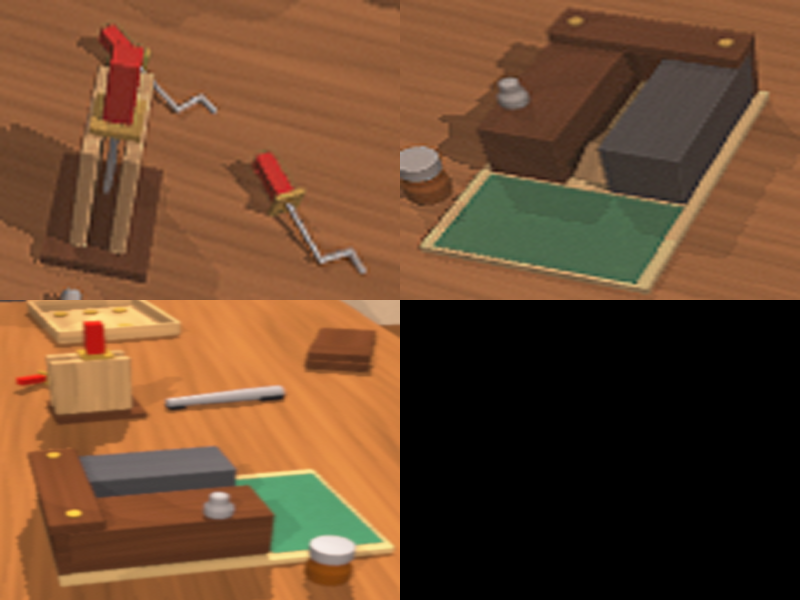

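Hook candidates in the scene view: (325,185), standing in the rack; (340,182), lying behind it; (380,225), lying beside it. The one in the rack is the largest and the only one hanging there, which the crop confirms. The ring is hidden under the bridge at about (208,186). The punch is on the wooden block, and the jar is left of the apron.

>>> step_arm(commands=[0,0,0,0,0,0.965,1,0,0,0,0,0,0.965,1,0,0,0,0,0,0.965,1,0,0,0,0,0,0.965,1,0,0,0,0,0,0.965,1,0,0,0,0,0,0.965,1,0,0,0,0,0,0.965,1,0,0,0,0,0,0.965,1,0,0,0,0,0,0.965,1,0,0,0,0,0,0.965,1,0,0,0,0,0,0.965,1], grip_force=80)

```text
time: 2.88
eef_pos: [0.1895, 0.5429, 0.2104]
ee_rot: [0.663, 0.748, 0.0, -0.0]
wrist_force: [-0.2, -0.1, 0.3]
width: 0.0856
grip_force: 0.0
```

>>> step_arm(commands=[-1,0.7,-0.1,0,0,0,1,-1,0.7,-0.1,0,0,0,1,-1,0.7,-0.1,0,0,0,1,-1,0.7,-0.1,0,0,0,1,-1,0.7,-0.1,0,0,0,1,-1,0.7,-0.1,0,0,0,1,-1,0.7,-0.1,0,0,0,1,-1,0.7,-0.1,0,0,0,1,-1,0.7,-0.1,0,0,0,1,-1,0.7,-0.1,0,0,0,1,-1,0.7,-0.1,0,0,0,1,-1,0.7,-0.1,0,0,0,1])

```text
time: 4.38
eef_pos: [0.4847, 0.2157, 0.2466]
ee_rot: [0.662, 0.749, 0.0, 0.0]
wrist_force: [0.8, 0.6, -0.2]
width: 0.0853
grip_force: 0.0
```

```bash
cat >> h.py <<'E'
def tdelta(s,target):
    "world target -> shift in tool axes, units of 30 mm"
    return R.from_quat(s['ee_rot']).inv().apply(np.array(target)-s['eef_pos'])/.03
def yaw(s): # heading of tool y axis, deg
    y=R.from_quat(s['ee_rot']).as_matrix()[:,1]; return np.degrees(np.arctan2(y[1],y[0]))
def st():
    s=sensors.observe(); print('t',round(s['time'],2),'p',s['eef_pos'].round(4),'yaw',yaw(s).round(2),'F',s['wrist_force'].round(2),'T',s['torque'].round(3),'w',round(s['width'],4),'g',round(s['grip_force'],1)); return s
E
python3 - <<'E'
from h import *
s=st(); print(tdelta(s,[.49,.192,.215]))
p=cams.camera('wrist'); save(p,'w1.png'); print(p['view'].round(3))
vv,uu=np.mgrid[0:384,0:512]; uv=np.c_[uu.ravel(),vv.ravel()].astype(float); X=deep(p,uv)
ok=(p['z_map'].ravel()>0)&(np.hypot(X[:,0]-.49,X[:,1]-.192)<.09)
for z0,z1 in [(.106,.1125),(.114,.119),(.165,.178)]:
    Y=X[ok&(X[:,2]>z0)&(X[:,2]<z1)]
    if len(Y)<5: print(z0,len(Y)); continue
    r=cv2.minAreaRect((Y[:,:2]*1000).astype(np.float32)); print(z0,len(Y),Y.mean(0).round(4),np.round(r[0],1),np.round(r[1],1),round(r[2],1))
E
```

```text
t 4.38 p [0.4847 0.2157 0.2466] yaw 7.07 F [ 0.77  0.62 -0.22] T [0.004 0.013 0.054] w 0.0853 g 0.0
[-0.80635454  0.0791985   1.054157  ]
[[ 0.992  0.123 -0.001 -0.506]
 [ 0.118 -0.951  0.286  0.099]
 [ 0.034 -0.284 -0.958  0.458]
 [ 0.     0.     0.     1.   ]]
0.106 1238 [0.4789 0.1946 0.1097] [483.2 192.5] [85.2 40.4] 8.1
0.114 518 [0.4902 0.1986 0.1159] [491.5 193.2] [33.3 34.6] 8.2
0.165 562 [0.4918 0.1947 0.1714] [491.9 193.7] [19.9 20.1] 7.7
```

View pics/w1.png

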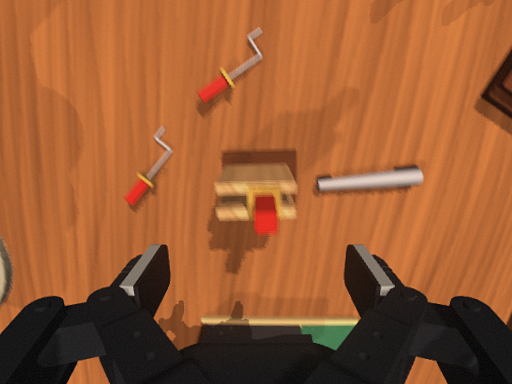

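>>> step_arm(commands=[-0.76,0.14,0,0,0,-0.16,1,0,0,0.8,0,0,0,1,0,0,0.8,0,0,0,1,0,0,0.8,0,0,0,1,0,0,0.8,0,0,0,1,0,0,0.7,0,0,0,1,0,0,0,0,0,0,1])

```text
time: 5.3
eef_pos: [0.4893, 0.1943, 0.1279]
ee_rot: [0.656, 0.755, -0.001, -0.001]
wrist_force: [-0.3, 0.4, -0.4]
width: 0.0857
grip_force: 0.0
```

Run:
```python
from h import *
s=st(); print(tdelta(s,[.4917,.1936,.127]))
```

```text
t 5.3 p [0.4893 0.1943 0.1279] yaw 8.03 F [-0.32  0.41 -0.41] T [ 0.005 -0.044 -0.001] w 0.0857 g 0.0
[-0.03560935  0.07433303  0.03036354]
```

>>> step_arm(commands=[-0.03,0.08,0.03,0,0,0,1,0,0,0,0,0,0,0,0,0,0,0,0,0,0,0,0,0,0,0,0,0,0,0,0,0,0,0,0,0,0,0,0,0,0,0,0,0,0,0,0,0,0], grip_force=100)

```text
time: 6.18
eef_pos: [0.4937, 0.1941, 0.1291]
ee_rot: [0.656, 0.755, 0.0, 0.0]
wrist_force: [-1.8, 0.0, 4.8]
width: 0.0177
grip_force: 99.3
```

Run:
```python
from h import *
s=st()
```

```text
t 6.17 p [0.4937 0.1941 0.1291] yaw 8.03 F [-1.77  0.01  4.82] T [-0.067  0.211 -0.022] w 0.0177 g 99.3
```

>>> step_arm(commands=[0,0,-0.5,0,0,0,0,0,0,-0.7,0,0,0,0,0,0,-0.8,0,0,0,0,0,0,-0.8,0,0,0,0,0,0,-0.8,0,0,0,0,0,0,-0.8,0,0,0,0,0,0,-0.3,0,0,0,0,0,0,0,0,0,0,0,0,0,0,0,0,0,0])

```text
time: 7.3
eef_pos: [0.4929, 0.1939, 0.2684]
ee_rot: [0.656, 0.755, -0.001, -0.001]
wrist_force: [-0.0, 0.1, -2.0]
width: 0.0178
grip_force: 98.6
```

Run:
```python
from h import *
s=st()
# gap fit: search pose (x,y,yaw) by depth points of block tops from both cams, with known model extents
vv,uu=np.mgrid[0:384,0:512]; uv=np.c_[uu.ravel(),vv.ravel()].astype(float)
from scipy.optimize import minimize
for n in ['scene','side']:
    p=cams.camera(n); X=deep(p,uv); ok=p['z_map'].ravel()>0
    near=ok&(np.hypot(X[:,0]-.53,X[:,1]+.12)<.2)
    T=X[near&(abs(X[:,2]-.07)<.004)][:,:2]; B=X[near&(abs(X[:,2]-.085)<.004)][:,:2]
    A=X[near&(abs(X[:,2]-.008)<.004)]
    g=p['color'].reshape(-1,3).astype(int); gr=near&(g[:,1]>g[:,0]*1.3)&(g[:,1]>g[:,2]*1.1)&(abs(X[:,2]-.008)<.01)
    G=X[gr][:,:2]
    for nm,Y in [('bridge',B),('green',G),('tops',T)]:
        if nm=='green' and n=='side': pass
        r=cv2.minAreaRect((Y*1000).astype(np.float32)); print(n,nm,len(Y),np.round(r[0],1),np.round(r[1],1),round(r[2],2))
    for col,lab in [(0,'steel/wood')]:
        pass
    save(p,n+'2.png')
    for l in ['hook_tip','gap_mouth','gap_floor','ring']:
        print(l,[(np.round(np.array(q['centre'])*[512,384],1).tolist(),round(q['conf'],2)) for q in place_of(p,l)[:2]])
```

```text
t 7.3 p [0.4929 0.1939 0.2684] yaw 8.03 F [-0.01  0.05 -2.04] T [ 0.027 -0.064 -0.003] w 0.0178 g 98.6
scene bridge 685 [ 496.6 -124.3] [133.4 151.9] 7.47
scene green 1730 [ 641.7 -110.2] [ 88.1 150.3] 6.13
scene tops 1741 [ 517.5 -123.1] [156.6 152.7] 6.38
hook_tip [([394.3, 241.2], 0.75), ([327.8, 174.8], 0.7)]
gap_mouth [([187.2, 212.6], 0.95)]
gap_floor [([207.5, 183.5], 0.63), ([201.4, 200.6], 0.54)]
ring []
side bridge 1420 [ 495.6 -124.5] [132.5 153.8] 7.05
side green 1850 [ 639.1 -110.1] [ 86.7 147.3] 6.09
side tops 3128 [ 512.1 -123.4] [160.7 155.3] 5.8
hook_tip [([216.0, 145.2], 0.71), ([176.6, 195.6], 0.59)]
gap_mouth [([296.8, 278.8], 0.86)]
gap_floor [([231.8, 199.4], 0.62)]
ring []
```

>>> step_arm(commands=[-1,-0.1,-0.03,0,0,0,0,-1,-0.1,-0.03,0,0,0,0,-1,-0.1,-0.03,0,0,0,0,-1,-0.1,-0.03,0,0,0,0,-1,-0.1,-0.03,0,0,0,0,-1,-0.1,-0.03,0,0,0,0,-1,-0.1,-0.03,0,0,0,0,-1,-0.1,-0.03,0,0,0,0,-1,-0.1,-0.03,0,0,0,0,-1,-0.1,-0.03,0,0,0,0,-1,-0.1,-0.03,0,0,0,0,-1,-0.1,-0.03,0,0,0,0])

```text
time: 9.3
eef_pos: [0.508, -0.1685, 0.2804]
ee_rot: [0.656, 0.755, 0.0, 0.0]
wrist_force: [0.4, 0.4, -0.8]
width: 0.018
grip_force: 98.5
```

>>> step_arm(commands=[-0.7,-0.1,0,0,0,0.33,0,0,0,0,0,0,0,0,0,0,0,0,0,0,0])

```text
time: 9.68
eef_pos: [0.5078, -0.1881, 0.2802]
ee_rot: [0.669, 0.743, 0.0, -0.0]
wrist_force: [-0.0, 0.1, -0.5]
width: 0.0181
grip_force: 98.5
```

Run:
```python
from h import *
s=st()
p=cams.camera('wrist'); save(p,'w2.png'); np.savez('w2.npz',**{k:np.array(v) for k,v in p.items()})
for l in ['ring','gap_mouth','gap_floor','gap_hump','hook_tip']:
    print(l,[(np.round(np.array(q['centre'])*[512,384],1).tolist(),round(q['conf'],2)) for q in place_of(p,l)[:2]])
vv,uu=np.mgrid[0:384,0:512]; uv=np.c_[uu.ravel(),vv.ravel()].astype(float)
X=deep(p,uv); ok=p['z_map'].ravel()>0
near=ok&(np.hypot(X[:,0]-.53,X[:,1]+.12)<.2)
g=p['color'].reshape(-1,3).astype(int)
gr=near&(g[:,1]>g[:,0]*1.3)&(g[:,1]>g[:,2]*1.1)&(abs(X[:,2]-.008)<.01)
for nm,m in [('bridge',near&(abs(X[:,2]-.085)<.004)),('green',gr),('tops',near&(abs(X[:,2]-.07)<.005))]:
    Y=X[m][:,:2]; r=cv2.minAreaRect((Y*1000).astype(np.float32)); print(nm,len(Y),X[m][:,2].mean().round(4),np.round(r[0],1),np.round(r[1],1),round(r[2],2))
th=np.radians(6.1);Rz=np.array([[np.cos(th),-np.sin(th)],[np.sin(th),np.cos(th)]]);O=np.array([.5185,-.1232])
G=np.c_[(X[:,:2]-O)@Rz,X[:,2]]
m=ok&(abs(G[:,1])<.05)&(abs(G[:,0])<.11)
# gap walls: top edge of low points
for xx in range(-60,90,10):
    k=m&(abs(G[:,0]-xx/1000)<.004); t=k&(G[:,2]<.062); a=G[t]
    print(xx,t.sum(), 'y',np.round(a[:,1].min()*1000,1) if len(a) else '',np.round(a[:,1].max()*1000,1) if len(a) else '','z', np.round(np.percentile(a[:,2],[5,50])*1000,1) if len(a) else '')
```

```text
t 9.68 p [ 0.5078 -0.1881  0.2802] yaw 6.05 F [-0.01  0.12 -0.55] T [-0.002 -0.024 -0.014] w 0.0181 g 98.5
ring [([233.7, 110.8], 0.67)]
gap_mouth [([321.6, 112.1], 0.8)]
gap_floor [([234.3, 112.5], 0.55)]
gap_hump [([286.8, 112.3], 0.93)]
hook_tip [([220.5, 179.9], 0.66)]
bridge 4623 0.0841 [ 495.1 -125.1] [133.  151.2] 6.85
green 6061 0.0086 [ 638.9 -110.5] [ 89.6 149.2] 6.18
tops 10181 0.0699 [ 530.6 -122.6] [124.1 151.9] 6.1
-60 0 y   z 
-50 150 y -16.3 14.9 z [7.1 9.8]
-40 154 y -16.4 14.9 z [6.9 9.5]
-30 139 y -16.3 15.0 z [6.7 8.2]
-20 134 y -16.3 15.0 z [6.8 8.2]
-10 142 y -16.2 15.0 z [6.7 8.2]
0 155 y -16.3 15.0 z [7.5 9.8]
10 156 y -16.2 15.1 z [ 8.8 14.1]
20 156 y -16.2 15.1 z [ 8.4 18.7]
30 156 y -16.1 15.2 z [19.9 22.1]
40 144 y -16.1 15.2 z [ 8.2 18.8]
50 145 y -16.0 15.3 z [ 8.5 14.1]
60 144 y -15.9 15.4 z [ 7.5 10.1]
70 145 y -17.2 15.5 z [6.9 8.3]
80 153 y -19.6 16.1 z [7.3 8.7]
```

View pics/w2.png

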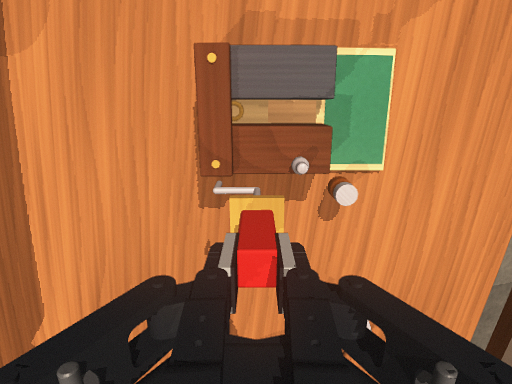

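```bash
cat >> h.py <<'E'
TH=np.radians(6.1);RZ=np.array([[np.cos(TH),-np.sin(TH)],[np.sin(TH),np.cos(TH)]]);O=np.array([.518,-.1237])
def togap(X): X=np.atleast_2d(X); return np.c_[(X[:,:2]-O)@RZ,X[:,2]]
def toworld(G): G=np.atleast_2d(G); return np.c_[G[:,:2]@RZ.T+O,G[:,2]]
E
python3 - <<'E'
from h import *
p=dict(np.load('w2.npz',allow_pickle=True)); s=sensors.observe()
vv,uu=np.mgrid[0:384,0:512]; uv=np.c_[uu.ravel(),vv.ravel()].astype(float)
G=togap(deep(p,uv)); m=(abs(G[:,1])<.018)&(G[:,0]<-.025)&(G[:,0]>-.07)&(G[:,2]>.0115)&(G[:,2]<.02)
print(m.sum(),G[m].min(0),G[m].max(0)); 
r=cv2.minEnclosingCircle((G[m][:,:2]*1000).astype(np.float32));print(r)
c=p['color'][95:128,225:255]; print(cv2.cvtColor(c,cv2.COLOR_RGB2GRAY)[4:28])
Rt=R.from_quat(s['ee_rot']); tip=s['eef_pos']+Rt.apply([0,-.036,.1171]); sh=s['eef_pos']+Rt.apply([0,0,.1171-.027])
print('proj tip,shank',proj(p,[tip,sh]), togap(tip)*1000)
print('ring ctr proj',proj(p,toworld([[-.05,0,.014],[-.048,0,.014],[-.036,0,.014],[-.048,.014,.014],[-.048,-.014,.014]])))
# hump profile
m=(abs(G[:,1])<.014)
for x in range(-20,78,6):
    k=m&(abs(G[:,0]-x/1000)<.002)&(G[:,2]<.04); print(x,np.round(np.median(G[k][:,2])*1000,1),end='; ')
E
```

```text
119 [-0.05388288 -0.01218692  0.0115394 ] [-0.0387521   0.01345915  0.01623972]
((-50.691139221191406, 0.7642151117324829), 13.080501556396484)
[[ 91  89  90  89  82  57  40  60  65  66  63  75  84  79  80  79  80  83
   82  81  75  80  82  79  80  86  84  81  84  78]
 [ 88  93  90  91  82  56  58  96 105 105 107 126 135 137 137 138 135 136
  134 133 136 139 136 139 136 135 133 137 133 134]
 [ 87  90  88  89  82  58  65 106 116 114 113 113 121 125 131 132 129 129
  129 131 130 130 130 128 131 130 132 129 128 130]
 [ 89  87  88  89  79  60  71 120 131 129 127 123 112 113 120 117 126 129
  128 127 128 128 130 128 129 128 128 128 127 129]
 [ 90  91  88  88  82  60  69 110 123 121 117 125 130 126 117 105 124 130
  130 129 126 129 127 131 128 128 128 127 129 131]
 [ 92  93  88  89  80  60  63  99 104  99 106 112 117 123 127 122 121 132
  135 131 134 133 132 133 132 133 129 132 132 133]
 [ 86  90  88  89  80  63  62 114 119 114 108 100 101 112 124 125 105 113
  140 141 141 140 141 141 142 140 141 139 140 139]
 [ 90  88  91  88  82  63  78 136 148 146 137 121 101 102 116 122 109  98
  137 1
[... 1768 characters left out ...]
 138 137 138 140 136 138]
 [ 89  91  92  89  86  78  44 112 132 125 131 122 134 140 142 141 140 137
  140 138 138 140 140 142 139 137 140 140 139 140]
 [ 87  89  89  90  92  72  43 129 144 148 143 144 144 141 142 144 143 143
  142 142 143 144 144 142 139 141 143 144 143 143]]
proj tip,shank [[221.02141025 181.7147598 ]
 [258.50617881 189.30895158]] [[-52.70573145 -62.94059227 163.31433999]]
ring ctr proj [[233.94731604 111.05712156]
 [235.39010228 111.05319109]
 [244.0502044  111.03391548]
 [235.20140861 100.57266194]
 [235.57839003 121.36604529]]
-20 7.9; -14 8.2; -8 7.9; -2 8.4; 4 11.3; 10 13.6; 16 16.9; 22 19.2; 28 21.9; 34 21.5; 40 18.8; 46 16.1; 52 13.4; 58 11.0; 64 8.5; 70 8.3; 76 8.2;
```

>>> step_arm(commands=[0.7,0.2,0,0,0,0,0,0.7,0.2,0,0,0,0,0,0.7,0.15,0,0,0,0,0,0,0,0.6,0,0,0,0,0,0,0.7,0,0,0,0,0,0,0.7,0,0,0,0,0,0,0.3,0,0,0,0,0,0,0,0,0,0,0])

```text
time: 10.98
eef_pos: [0.5174, -0.1241, 0.211]
ee_rot: [0.669, 0.744, -0.0, -0.0]
wrist_force: [0.0, -0.5, -0.4]
width: 0.0176
grip_force: 98.5
```

```bash
cat >> h.py <<'E'
def tip(s): return (togap(s['eef_pos']+R.from_quat(s['ee_rot']).apply([0,-.036,.1171]))*1000).round(1)[0]
E
python3 - <<'E'
from h import *
s=st(); print(tip(s))
p=cams.camera('wrist'); c=cv2.resize(p['color'][60:260,140:400,::-1],(780,600),interpolation=cv2.INTER_CUBIC); cv2.imwrite('pics/w3.png',c)
t=s['eef_pos']+R.from_quat(s['ee_rot']).apply([[0,-.036,.1171-.027],[0,0,.1171-.027]])
print((proj(p,t)-[140,60])*3)
E
```

```text
t 10.97 p [ 0.5174 -0.1241  0.211 ] yaw 6.06 F [ 0.01 -0.5  -0.35] T [-0.022 -0.028 -0.061] w 0.0176 g 98.5
[-36.7  -0.2  93.9]
[[231.54526428 387.59836046]
 [354.55839284 387.65768739]]
```

View pics/w3.png

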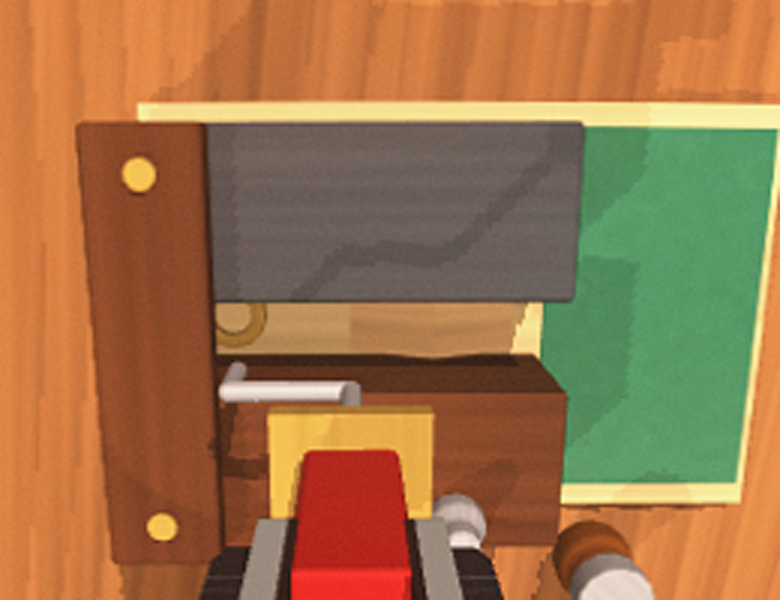

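The crop shows the rod from (232,388) to (350,390), parallel to the gap and where I predicted. The ring's front half is at (240,320).

>>> step_arm(commands=[0.03,0,0.5,0,0,0,0,0,0,0.6,0,0,0,0,0,0,0.6,0,0,0,0,0,0,0.57,0,0,0,0,0,0,0,0,0,0,0,0,0,0,0,0,0,0])

```text
time: 11.78
eef_pos: [0.518, -0.1236, 0.1437]
ee_rot: [0.669, 0.743, 0.0, 0.0]
wrist_force: [0.2, -0.2, -1.5]
width: 0.0175
grip_force: 98.4
```

Run:
```python
from h import *
s=st(); print(tip(s))
p=cams.camera('wrist'); t=s['eef_pos']+R.from_quat(s['ee_rot']).apply([[0,-.036,.1171-.027],[0,0,.1171-.027]])
print((proj(p,t)-[180,100])*4)
cv2.imwrite('pics/w4.png',cv2.resize(p['color'][100:250,180:380,::-1],(800,600),interpolation=cv2.INTER_CUBIC))
```

```text
t 11.78 p [ 0.518  -0.1236  0.1437] yaw 6.05 F [ 0.24 -0.23 -1.51] T [-0.005 -0.056  0.027] w 0.0175 g 98.4
[-35.9   0.1  26.6]
[[148.83557036 356.84475691]
 [312.87279252 356.92463369]]
```

View pics/w4.png

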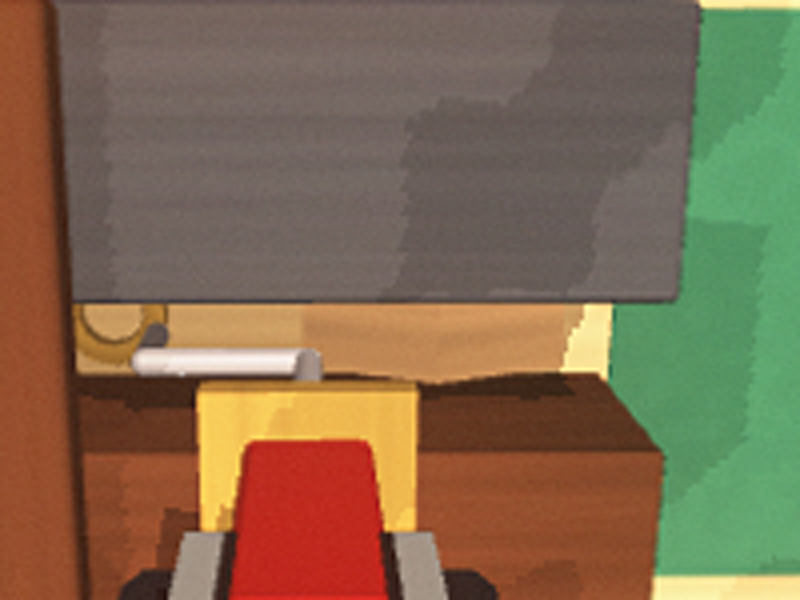

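>>> step_arm(commands=[0.02,-0.25,0,0,0,0,0,0,-0.24,0,0,0,0,0,0,0,0,0,0,0,0,0,0,0.2,0,0,0,0,0,0,0.2,0,0,0,0,0,0,0.1,0,0,0,0,0,0,0,0,0,0,0])

```text
time: 12.7
eef_pos: [0.5027, -0.1242, 0.1276]
ee_rot: [0.669, 0.743, -0.0, -0.001]
wrist_force: [0.8, -0.5, -1.0]
width: 0.0179
grip_force: 98.5
```

Run:
```python
from h import *
s=st(); print(tip(s))
```

```text
t 12.7 p [ 0.5027 -0.1242  0.1276] yaw 6.05 F [ 0.83 -0.5  -0.96] T [ 0.023  0.016 -0.026] w 0.0179 g 98.5
[-51.4   1.2  10.5]
```

>>> step_arm(commands=[-0.02,0,0.04,0,0,0,0,0,0,0.03,0,0,0,0,0,0,0,0,0,0,0])

```text
time: 13.08
eef_pos: [0.503, -0.125, 0.1261]
ee_rot: [0.669, 0.743, 0.0, 0.0]
wrist_force: [0.5, 0.2, -0.8]
width: 0.0179
grip_force: 98.5
```

Run:
```python
from h import *
s=st(); print(tip(s))
p=cams.camera('wrist'); cv2.imwrite('pics/w5.png',cv2.resize(p['color'][100:250,180:380,::-1],(800,600),interpolation=cv2.INTER_CUBIC))
```

```text
t 13.07 p [ 0.503  -0.125   0.1261] yaw 6.05 F [ 0.46  0.19 -0.76] T [ 0.031 -0.015 -0.004] w 0.0179 g 98.5
[-51.    0.4   9. ]
```

View pics/w5.png

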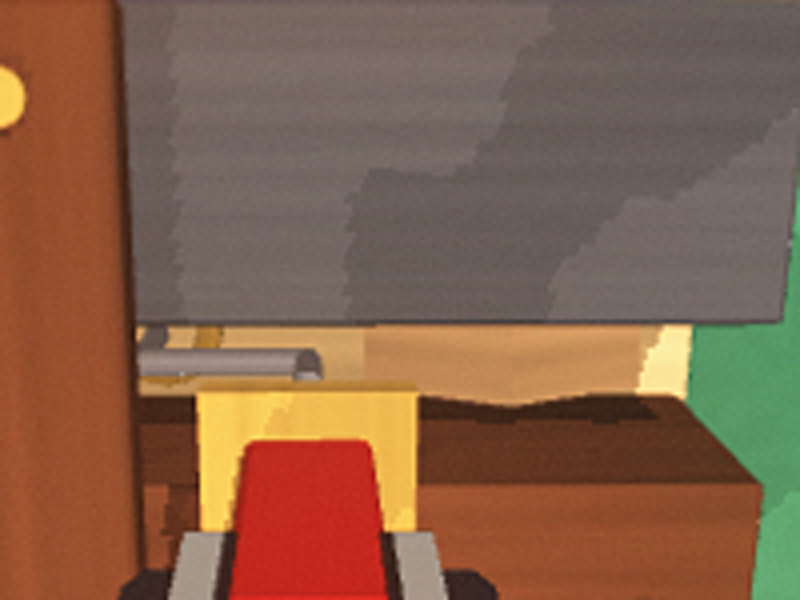

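The dark rod end at (155,335) is inside the ring's hole, with the ring's front rim at (208,338). I'll start the drag.

>>> step_arm(commands=[0,0.1,0,0,0,0,0,0,0.2,0,0,0,0,0,0,0.2,0,0,0,0,0,0,0.2,0,0,0,0,0,0,0.2,0,0,0,0,0,0,0.2,0,0,0,0,0,0,0.2,0,0,0,0,0,0,0,0,0,0,0,0])

```text
time: 14.12
eef_pos: [0.5424, -0.1209, 0.126]
ee_rot: [0.669, 0.744, 0.0, 0.0]
wrist_force: [-0.0, -0.7, -2.5]
width: 0.0179
grip_force: 98.5
```

Run:
```python
from h import *
s=st(); print(tip(s))
p=cams.camera('wrist'); cv2.imwrite('pics/w6.png',cv2.resize(p['color'][100:250,180:380,::-1],(800,600),interpolation=cv2.INTER_CUBIC))
```

```text
t 14.12 p [ 0.5424 -0.1209  0.126 ] yaw 6.07 F [-0.05 -0.74 -2.52] T [ 0.015 -0.011  0.012] w 0.0179 g 98.5
[-11.4   0.3   8.9]
```

View pics/w6.png

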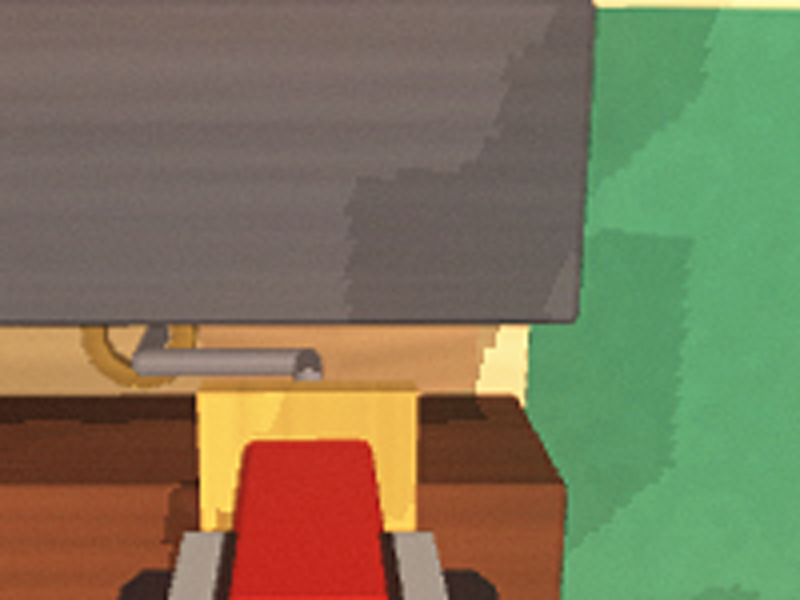

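>>> step_arm(commands=[0,0.2,-0.02,0,0,0,0,0,0.2,-0.06,0,0,0,0,0,0.2,-0.09,0,0,0,0,0,0,0,0,0,0,0])

```text
time: 14.68
eef_pos: [0.5599, -0.1189, 0.1314]
ee_rot: [0.669, 0.744, -0.0, -0.0]
wrist_force: [-3.4, -0.8, 0.1]
width: 0.0182
grip_force: 98.8
```

Run:
```python
from h import *
s=st(); print(tip(s))
```

```text
t 14.68 p [ 0.5599 -0.1189  0.1314] yaw 6.06 F [-3.4  -0.8   0.11] T [-0.11   1.038 -0.031] w 0.0182 g 98.8
[ 6.2  0.4 14.3]
```

```bash
cat >> h.py <<'E'
def ringpts(p):
    "brass-coloured pixels low in the gap/apron, gap coords mm"
    vv,uu=np.mgrid[0:384,0:512]; uv=np.c_[uu.ravel(),vv.ravel()].astype(float); G=togap(deep(p,uv))*1000
    hsv=cv2.cvtColor(p['color'],cv2.COLOR_RGB2HSV).reshape(-1,3).astype(int)
    m=(abs(G[:,1])<60)&(G[:,0]>-60)&(G[:,0]<165)&(G[:,2]>4)&(G[:,2]<35)&(p['z_map'].ravel()>0)
    return G[m],hsv[m],uv[m]
E
python3 - <<'E'
from h import *
s=st(); print(tip(s))
p=cams.camera('wrist'); np.savez('w7.npz',**{k:np.array(v) for k,v in p.items()})
for r in masks_of(p,'ring')[:2]:
    m=r['mask']; v,u=np.nonzero(m); G=togap(deep(p,np.c_[u,v].astype(float)))*1000; print(r['conf'],len(u),G.min(0).round(1),G.max(0).round(1))
    for x in range(-20,40,4):
        k=abs(G[:,0]-x)<2
        if k.any(): print(x,k.sum(),G[k][:,1].min().round(1),G[k][:,1].max().round(1),np.median(G[k][:,2]).round(1))
s=st();
E
```

```text
t 14.68 p [ 0.5599 -0.1189  0.1314] yaw 6.06 F [-3.4  -0.8   0.11] T [-0.11   1.038 -0.031] w 0.0182 g 98.8
[ 6.2  0.4 14.3]
0.47 209 [-15.2 -16.2   7.9] [ 41.2  71.9 294.9]
-16 9 -3.8 2.3 19.6
-12 59 -9.8 3.6 20.0
-8 40 -12.9 2.1 19.2
-4 31 -13.7 -7.1 19.3
0 16 -16.1 -10.3 19.9
4 11 -16.2 -10.6 19.3
8 28 -2.8 3.6 19.7
12 13 -2.7 3.4 19.2
t 14.78 p [ 0.5597 -0.1189  0.1311] yaw 6.06 F [-2.88 -0.1   0.59] T [-0.051  1.049  0.02 ] w 0.0184 g 98.8
```

>>> step_arm(commands=[0,-0.06,0.02,0,0,0,0,0,-0.05,0.02,0,0,0,0,0,0,0,0,0,0,0])

```text
time: 15.15
eef_pos: [0.5569, -0.1194, 0.1301]
ee_rot: [0.669, 0.743, 0.0, 0.0]
wrist_force: [-0.1, -0.0, -1.9]
width: 0.0178
grip_force: 98.5
```

```bash
cat >> h.py <<'E'
def rep():
    s=st(); print('tip',tip(s)); p=cams.camera('wrist')
    for r in masks_of(p,'ring')[:1]:
        v,u=np.nonzero(r['mask']); G=togap(deep(p,np.c_[u,v].astype(float)))*1000; G=G[(G[:,2]<40)&(abs(G[:,1])<70)]
        hs=[]
        for x in range(int(G[:,0].min()),int(G[:,0].max())+1,4):
            k=abs(G[:,0]-x)<2
            if k.sum()>3: hs.append((x,int(k.sum()),G[k][:,1].min().round(),G[k][:,1].max().round(),np.median(G[k][:,2]).round(1)))
        print(round(r['conf'],2),*hs,sep='\n')
    return p
E
python3 -c "
from h import *
rep()"
```

```text
t 15.15 p [ 0.5569 -0.1194  0.1301] yaw 6.05 F [-0.07 -0.04 -1.94] T [-0.023 -0.011  0.003] w 0.0178 g 98.5
tip [ 3.3  0.2 12.9]
0.67
(-13, 27, np.float64(-8.0), np.float64(2.0), np.float64(14.4))
(-9, 61, np.float64(-13.0), np.float64(2.0), np.float64(14.5))
(-5, 27, np.float64(-13.0), np.float64(-6.0), np.float64(16.4))
(-1, 12, np.float64(-13.0), np.float64(-11.0), np.float64(17.4))
(3, 12, np.float64(-15.0), np.float64(-10.0), np.float64(18.0))
(7, 23, np.float64(-12.0), np.float64(4.0), np.float64(19.7))
(11, 33, np.float64(-3.0), np.float64(4.0), np.float64(19.7))
```

>>> step_arm(commands=[0,0.1,-0.02,0,0,0,0,0,0.1,-0.045,0,0,0,0,0,0.1,-0.045,0,0,0,0,0,0,0,0,0,0,0])

```text
time: 15.75
eef_pos: [0.5659, -0.1184, 0.1334]
ee_rot: [0.669, 0.743, 0.0, 0.0]
wrist_force: [0.9, -0.6, -1.5]
width: 0.018
grip_force: 98.5
```

```bash
python3 -c "
from h import *
rep()"
```

```text
t 15.75 p [ 0.5659 -0.1184  0.1334] yaw 6.06 F [ 0.85 -0.58 -1.53] T [-0.024 -0.058 -0.049] w 0.018 g 98.5
tip [12.3  0.2 16.3]
0.58
(-5, 26, np.float64(-8.0), np.float64(2.0), np.float64(13.9))
(-1, 60, np.float64(-14.0), np.float64(3.0), np.float64(15.1))
(3, 32, np.float64(-13.0), np.float64(-4.0), np.float64(16.4))
(7, 12, np.float64(-14.0), np.float64(-11.0), np.float64(19.1))
(11, 10, np.float64(-13.0), np.float64(-11.0), np.float64(20.9))
(15, 26, np.float64(-3.0), np.float64(4.0), np.float64(22.5))
(19, 34, np.float64(-3.0), np.float64(4.0), np.float64(22.9))
```

>>> step_arm(commands=[0,0.1,-0.045,0,0,0,0,0,0.1,-0.045,0,0,0,0,0,0.1,-0.045,0,0,0,0,0,0.1,-0.045,0,0,0,0,0,0.1,-0.045,0,0,0,0,0,0,0,0,0,0,0])

```text
time: 16.6
eef_pos: [0.5807, -0.1168, 0.1402]
ee_rot: [0.669, 0.743, 0.0, 0.0]
wrist_force: [-1.0, -0.4, -1.5]
width: 0.0181
grip_force: 98.5
```

```bash
python3 -c "
from h import *
rep()"
```

```text
t 16.6 p [ 0.5807 -0.1168  0.1402] yaw 6.06 F [-0.98 -0.39 -1.48] T [0.016 0.02  0.002] w 0.0181 g 98.5
tip [27.1  0.2 23. ]
0.53
(9, 10, np.float64(-3.0), np.float64(3.0), np.float64(20.3))
(13, 54, np.float64(-9.0), np.float64(5.0), np.float64(21.5))
(17, 34, np.float64(-13.0), np.float64(4.0), np.float64(22.5))
(21, 11, np.float64(-14.0), np.float64(-11.0), np.float64(25.6))
(25, 12, np.float64(-13.0), np.float64(-11.0), np.float64(26.8))
(29, 32, np.float64(-12.0), np.float64(6.0), np.float64(29.0))
(33, 43, np.float64(-3.0), np.float64(7.0), np.float64(29.6))
```

>>> step_arm(commands=[0,0.1,-0.045,0,0,0,0,0,0.1,0,0,0,0,0,0,0.1,0,0,0,0,0,0,0.05,0.02,0,0,0,0,0,0,0,0,0,0,0])

```text
time: 17.32
eef_pos: [0.5909, -0.1156, 0.1407]
ee_rot: [0.669, 0.743, 0.0, -0.0]
wrist_force: [-0.1, 0.4, -1.4]
width: 0.0181
grip_force: 98.5
```

```bash
python3 -c "
from h import *
rep()"
```

```text
t 17.32 p [ 0.5909 -0.1156  0.1407] yaw 6.06 F [-0.1   0.36 -1.42] T [0.034 0.014 0.004] w 0.0181 g 98.5
tip [37.3  0.3 23.6]
0.67
(19, 18, np.float64(-6.0), np.float64(5.0), np.float64(32.5))
(23, 75, np.float64(-16.0), np.float64(7.0), np.float64(32.4))
(27, 51, np.float64(-16.0), np.float64(7.0), np.float64(30.9))
(31, 26, np.float64(-16.0), np.float64(-8.0), np.float64(29.0))
(35, 19, np.float64(-16.0), np.float64(-11.0), np.float64(26.9))
(39, 30, np.float64(-13.0), np.float64(5.0), np.float64(24.0))
(43, 33, np.float64(-4.0), np.float64(4.0), np.float64(24.3))
```

>>> step_arm(commands=[0,0.05,0.06,0,0,0,0,0,0.1,0.07,0,0,0,0,0,0.1,0.045,0,0,0,0,0,0.1,0.045,0,0,0,0,0,0.1,0.045,0,0,0,0,0,0.1,0.045,0,0,0,0,0,0,0,0,0,0,0])

```text
time: 18.3
eef_pos: [0.6073, -0.1139, 0.1313]
ee_rot: [0.669, 0.743, 0.0, -0.0]
wrist_force: [-0.7, -0.9, -1.2]
width: 0.0184
grip_force: 98.5
```

```bash
python3 -c "
from h import *
rep()"
```

```text
t 18.3 p [ 0.6073 -0.1139  0.1313] yaw 6.06 F [-0.67 -0.89 -1.24] T [-0.029  0.002 -0.011] w 0.0184 g 98.5
tip [53.8  0.3 14.2]
0.57
(34, 12, np.float64(-8.0), np.float64(3.0), np.float64(24.3))
(38, 63, np.float64(-14.0), np.float64(5.0), np.float64(25.5))
(42, 57, np.float64(-16.0), np.float64(5.0), np.float64(24.3))
(46, 31, np.float64(-14.0), np.float64(-8.0), np.float64(22.2))
(50, 17, np.float64(-14.0), np.float64(-10.0), np.float64(21.1))
(54, 8, np.float64(-13.0), np.float64(2.0), np.float64(17.8))
(58, 30, np.float64(-3.0), np.float64(3.0), np.float64(17.3))
```

>>> step_arm(commands=[0,0.1,0.045,0,0,0,0,0,0.1,0.045,0,0,0,0,0,0.1,0.045,0,0,0,0,0,0.1,0.02,0,0,0,0,0,0.1,0,0,0,0,0,0,0.1,0,0,0,0,0,0,0,0,0,0,0,0])

```text
time: 19.27
eef_pos: [0.6254, -0.112, 0.1268]
ee_rot: [0.669, 0.743, 0.0, 0.0]
wrist_force: [0.4, -0.1, -1.6]
width: 0.0181
grip_force: 98.5
```

```bash
python3 -c "
from h import *
rep()"
```

```text
t 19.27 p [ 0.6254 -0.112   0.1268] yaw 6.06 F [ 0.39 -0.07 -1.57] T [ 0.031 -0.008  0.028] w 0.0181 g 98.5
tip [72.1  0.2  9.7]
0.73
(-77, 326, np.float64(-17.0), np.float64(7.0), np.float64(21.8))
(-73, 157, np.float64(-17.0), np.float64(5.0), np.float64(12.6))
(-69, 107, np.float64(-17.0), np.float64(1.0), np.float64(8.9))
(-65, 110, np.float64(-17.0), np.float64(1.0), np.float64(8.7))
(-61, 113, np.float64(-17.0), np.float64(1.0), np.float64(8.5))
(-57, 103, np.float64(-17.0), np.float64(1.0), np.float64(8.7))
(-53, 114, np.float64(-17.0), np.float64(1.0), np.float64(8.5))
(-49, 105, np.float64(-17.0), np.float64(1.0), np.float64(8.9))
(-45, 109, np.float64(-17.0), np.float64(1.0), np.float64(8.6))
(-41, 103, np.float64(-17.0), np.float64(1.0), np.float64(8.8))
(-37, 117, np.float64(-17.0), np.float64(1.0), np.float64(8.9))
(-33, 108, np.float64(-17.0), np.float64(1.0), np.float64(8.6))
(-29, 110, np.float64(-17.0), np.float64(1.0), np.float64(8.6))
(-25, 108, np.float64(-17.0), np.float64(1.0), np.float64(8.8))
(-21, 114, np.float64(-17.0), np.float64(1.0), np.float64(8.8))
(-17
[... 2305 characters left out ...]
float64(-13.0), np.float64(70.0), np.float64(8.7))
(131, 369, np.float64(-13.0), np.float64(70.0), np.float64(8.7))
(135, 511, np.float64(-53.0), np.float64(70.0), np.float64(8.7))
(139, 540, np.float64(-62.0), np.float64(70.0), np.float64(8.7))
(143, 556, np.float64(-63.0), np.float64(70.0), np.float64(8.7))
(147, 558, np.float64(-63.0), np.float64(70.0), np.float64(8.6))
(151, 561, np.float64(-66.0), np.float64(70.0), np.float64(8.6))
(155, 578, np.float64(-70.0), np.float64(70.0), np.float64(8.7))
(159, 590, np.float64(-70.0), np.float64(70.0), np.float64(8.7))
(163, 578, np.float64(-70.0), np.float64(70.0), np.float64(8.6))
(167, 547, np.float64(-69.0), np.float64(70.0), np.float64(8.3))
```

>>> step_arm(commands=[0,0.1,0.01,0,0,0,0,0,0.15,0.01,0,0,0,0,0,0.2,0,0,0,0,0,0,0.2,0,0,0,0,0,0,0.2,0,0,0,0,0,0,0.2,0,0,0,0,0,0,0.2,0,0,0,0,0,0,0.2,0,0,0,0,0,0,0.1,0,0,0,0,0,0,0,0,0,0,0,0])

```text
time: 20.62
eef_pos: [0.6715, -0.1071, 0.1261]
ee_rot: [0.669, 0.743, 0.0, -0.0]
wrist_force: [0.5, 0.5, -1.5]
width: 0.0182
grip_force: 98.5
```

```bash
python3 -c "
from h import *
s=st(); print(tip(s)); p=cams.camera('wrist')
G,h,uv=ringpts(p)
k=(G[:,0]>80)&(abs(G[:,1])<25)&(G[:,2]>11.5)&(G[:,2]<18); print(k.sum(),G[k].min(0),G[k].max(0),np.median(G[k],0))
r=cv2.minEnclosingCircle(G[k][:,:2].astype(np.float32));print(r)
cv2.imwrite('pics/w8.png',cv2.resize(p['color'][60:260,140:400,::-1],(780,600),interpolation=cv2.INTER_CUBIC))
"
```

```text
t 20.62 p [ 0.6715 -0.1071  0.1261] yaw 6.06 F [ 0.52  0.55 -1.47] T [ 0.016 -0.063  0.03 ] w 0.0182 g 98.5
[118.4   0.3   9. ]
374 [ 98.89193692 -14.13894776  11.5013869 ] [125.68792579  12.2886378   17.64567602] [110.07873567   1.93147671  13.75409238]
((111.96936798095703, -1.073573112487793), 13.721022605895996)
```

View pics/w8.png

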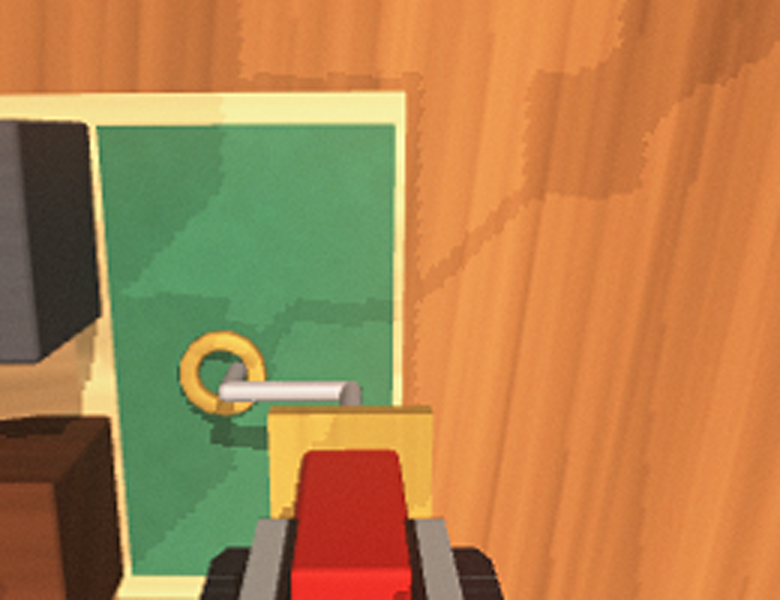

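The ring is at (222,372) in the crop, which puts its centre at about x 112. It lies flat on the green apron with the tip inside it. Next I back off and lift out.

>>> step_arm(commands=[0,-0.07,0,0,0,0,0,0,-0.05,0,0,0,0,0,0,0,0,0,0,0,0,0,0,-0.2,0,0,0,0,0,0,-0.4,0,0,0,0,0,0,-0.8,0,0,0,0,0,0,-0.9,0,0,0,0,0,0,-0.9,0,0,0,0,0,0,-0.9,0,0,0,0,0,0,-0.8,0,0,0,0,0,0,0,0,0,0,0])

```text
time: 22.05
eef_pos: [0.669, -0.1078, 0.2766]
ee_rot: [0.669, 0.743, 0.001, 0.003]
wrist_force: [-0.1, 0.4, -2.5]
width: 0.0175
grip_force: 98.6
```

```bash
python3 -c "
from h import *
s=st(); print(tip(s)); print(tdelta(s,[.4937,.1941,.27])); p=cams.camera('wrist')
G,h,uv=ringpts(p)
k=(G[:,0]>80)&(abs(G[:,1])<25)&(G[:,2]>11.5)&(G[:,2]<18); print(k.sum(),G[k].min(0),G[k].max(0),np.median(G[k],0))
print(cv2.minEnclosingCircle(G[k][:,:2].astype(np.float32)))
"
```

```text
t 22.05 p [ 0.669  -0.1078  0.2766] yaw 6.06 F [-0.1   0.44 -2.51] T [ 0.021 -0.068  0.018] w 0.0175 g 98.6
[116.5  -0.5 159.3]
[10.6249648  -4.75003728  0.17049286]
191 [ 98.83983192 -15.1564704   11.59696376] [125.04319049  12.37683013  15.68695632] [111.87849222  -0.32824044  13.74252074]
((111.76264953613281, -1.3602453470230103), 13.85671615600586)
```

>>> step_arm(commands=[0.97,-0.43,0,0,0,0,0,0.97,-0.43,0,0,0,0,0,0.97,-0.43,0,0,0,0,0,0.97,-0.43,0,0,0,0,0,0.97,-0.43,0,0,0,0,0,0.97,-0.43,0,0,0,0,0,0.97,-0.43,0,0,0,0,0,0.97,-0.43,0,0,0,0,0,0.97,-0.43,0,0,0,0,0,0.97,-0.43,0,0,0,0,0,0.97,-0.43,0,0,0,-0.33,0,0,0,0,0,0,0,0])

```text
time: 23.6
eef_pos: [0.4911, 0.1972, 0.2722]
ee_rot: [0.655, 0.756, -0.001, -0.001]
wrist_force: [0.3, 0.6, -0.7]
width: 0.0177
grip_force: 98.6
```

```bash
python3 -c "
from h import *
s=st(); print(s['ee_rot'],tdelta(s,[.4935,.1939,.27]))
"
```

```text
t 23.6 p [0.4911 0.1972 0.2722] yaw 8.21 F [ 0.31  0.6  -0.65] T [-0.016 -0.026  0.056] w 0.0177 g 98.6
[ 6.54662981e-01  7.55920276e-01 -6.61740172e-04 -6.92333799e-04] [-0.1213165   0.06463863  0.07394397]
```

>>> step_arm(commands=[-0.12,0.06,0.4,0,0,0.03,0,0,0,0.5,0,0,0,0,0,0,0,0,0,0,0,0,0,0,0,0,0,0])

```text
time: 24.1
eef_pos: [0.4952, 0.192, 0.2459]
ee_rot: [0.657, 0.754, -0.0, -0.0]
wrist_force: [0.0, -0.3, -1.5]
width: 0.0182
grip_force: 98.5
```

```bash
python3 -c "
from h import *
s=st(); print(tdelta(s,[.4937,.1941,.1291]))
p=cams.camera('wrist')
vv,uu=np.mgrid[0:384,0:512]; X=deep(p,np.c_[uu.ravel(),vv.ravel()].astype(float))
# tool-frame view of rack tops and shaft points
th=np.radians(8.03);c,sn=np.cos(th),np.sin(th); d=X[:,:2]-[.4937,.1941]; a=(d@[c,sn])*1000;b=(d@[-sn,c])*1000
k=(abs(a)<60)&(abs(b)<40)&(abs(X[:,2]-.11)<.004); print('boards',k.sum(),a[k].min(),a[k].max())
print(np.histogram(b[k],bins=np.arange(-26,27,2)))
k=(a>-45)&(a<0)&(abs(b)<15)&(abs(X[:,2]-.151)<.008); print('rod',k.sum(),np.median(b[k]),np.percentile(b[k],[5,95]),a[k].min())
"
```

```text
t 24.1 p [0.4952 0.192  0.2459] yaw 7.79 F [ 0.03 -0.27 -1.54] T [ 0.015  0.035 -0.035] w 0.0182 g 98.5
[ 0.07598964 -0.03838283  3.89492069]
boards 1572 -52.90038406279309 31.55415341622496
(array([  0,   0,  17,  62,  61,  62,  59, 140, 176,   1,   0,   0,   0,
         0,   0,   0,  22, 138, 163, 167, 168, 165, 171,   0,   0,   0]), array([-26, -24, -22, -20, -18, -16, -14, -12, -10,  -8,  -6,  -4,  -2,
         0,   2,   4,   6,   8,  10,  12,  14,  16,  18,  20,  22,  24,
        26]))
rod 255 -1.39931750517527 [-5.12786833  0.14397686] -39.52012928308053
```

>>> step_arm(commands=[0.06,-0.1,0,0,0,-0.04,0,0,0,0.4,0,0,0,0,0,0,0.5,0,0,0,0,0,0,0.5,0,0,0,0,0,0,0.5,0,0,0,0,0,0,0.5,0,0,0,0,0,0,0.5,0,0,0,0,0,0,0.5,0,0,0,0,0,0,0.3,0,0,0,0,0,0,0,0,0,0,0])

```text
time: 25.4
eef_pos: [0.4914, 0.1938, 0.1345]
ee_rot: [0.655, 0.755, -0.001, -0.0]
wrist_force: [-0.8, 0.2, -1.2]
width: 0.0178
grip_force: 98.5
```

```bash
python3 -c "
from h import *
s=st(); print(tdelta(s,[.4937,.1941,.1291]))
"
```

```text
t 25.4 p [0.4914 0.1938 0.1345] yaw 8.09 F [-0.77  0.23 -1.22] T [-0.053  0.005  0.053] w 0.0178 g 98.5
[1.60511802e-04 7.66890932e-02 1.79047564e-01]
```

>>> step_arm(commands=[0,0,0.1,0,0,0,0,0,0,0.06,0,0,0,0,0,0,0.03,0,0,0,0,0,0,0,0,0,0,0])

```text
time: 25.9
eef_pos: [0.492, 0.1939, 0.1297]
ee_rot: [0.655, 0.755, 0.0, 0.0]
wrist_force: [0.1, 0.3, -2.2]
width: 0.018
grip_force: 98.5
```

```bash
python3 -c "
from h import *
s=st()"
```

```text
t 25.9 p [0.492  0.1939 0.1297] yaw 8.09 F [ 0.13  0.35 -2.16] T [ 0.01  -0.002 -0.031] w 0.018 g 98.5
```

>>> step_arm(commands=[0,0,0.03,0,0,0,0,0,0,0,0,0,0,0,0,0,0,0,0,0,0.3,0,0,0,0,0,0,0.6,0,0,0,0,0,0,1,0,0,0,0,0,0,1,0,0,0,0,0,0,1,0,0,0,0,0,0,1,0,0,0,0,0,0,1])

```text
time: 27.02
eef_pos: [0.4919, 0.1939, 0.1287]
ee_rot: [0.655, 0.755, 0.0, 0.0]
wrist_force: [0.2, 0.4, -0.1]
width: 0.0857
grip_force: 0.0
```

```bash
python3 -c "
from h import *
s=st()"
```

```text
t 27.02 p [0.4919 0.1939 0.1287] yaw 8.09 F [ 0.19  0.41 -0.12] T [-0.026  0.001  0.047] w 0.0857 g 0.0
```

>>> step_arm(commands=[0,0,-0.4,0,0,0,1,0,0,-0.7,0,0,0,1,0,0,-0.8,0,0,0,1,0,0,-0.8,0,0,0,1,0,0,-0.8,0,0,0,1,0,0,-0.5,0,0,0,1,0.8,0,0,0,0,0,1,0,0,0,0,0,0,1,0,0,0,0,0,0,1])

```text
time: 28.15
eef_pos: [0.4884, 0.2174, 0.2484]
ee_rot: [0.655, 0.755, -0.0, -0.0]
wrist_force: [-0.6, 1.1, 0.3]
width: 0.0851
grip_force: 0.0
```

```bash
python3 -c "
from h import *
s=st()
p=cams.camera('wrist'); vv,uu=np.mgrid[0:384,0:512]; X=deep(p,np.c_[uu.ravel(),vv.ravel()].astype(float))
ok=(p['z_map'].ravel()>0)&(np.hypot(X[:,0]-.49,X[:,1]-.192)<.09)
for z0,z1 in [(.106,.1125),(.114,.119),(.165,.178)]:
    Y=X[ok&(X[:,2]>z0)&(X[:,2]<z1)]; r=cv2.minAreaRect((Y[:,:2]*1000).astype(np.float32)); print(z0,len(Y),Y.mean(0).round(4),np.round(r[0],1),np.round(r[1],1),round(r[2],1))
p=cams.camera('scene'); G,h,uv=ringpts(p)
k=(G[:,0]>90)&(abs(G[:,1])<25)&(G[:,2]>11.5)&(G[:,2]<18); print(k.sum(),np.median(G[k],0),cv2.minEnclosingCircle(G[k][:,:2].astype(np.float32)))
"
```

```text
t 28.15 p [0.4884 0.2174 0.2484] yaw 8.11 F [-0.59  1.14  0.29] T [-0.006  0.003 -0.06 ] w 0.0851 g 0.0
0.106 1192 [0.4787 0.1948 0.1097] [483.1 192.5] [84.7 40.2] 8.7
0.114 532 [0.4899 0.1982 0.116 ] [490.4 193.3] [33.7 34.5] 9.0
0.165 532 [0.4905 0.1947 0.1715] [490.6 193.8] [19.1 19.8] 8.1
136 [121.95585338  -0.46513023  12.66804877] ((127.9735107421875, 0.188995361328125), 40.2989616394043)
```

```bash
python3 -c "
from h import *
print(hand_in())"
```

```text
the job is handed in; nothing more can be done
None
```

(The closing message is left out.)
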